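# Brake the banding wheel and build a level firebrick pier on it

### The arm

A 7-joint arm with a two-finger parallel gripper is mounted at the origin on the work surface. World frame = base frame: x ahead of the robot, y to its left, z up, the work surface at z = 0. Lengths are in m, angles in rad, forces in N, time in s.
With the tool pointing down it reaches from about 0.425 to 0.875 m from the base axis. Payload 4.7 kg.
Tool frame: the origin (TCP) lies midway between the tips of the shut fingers; the grasp point (between the pads) lies 19 mm behind it (ctrl.grip_point_offset is the distance from the TCP to the grasp point, in m); z points along the fingers, y is the line along which they close (so a half turn about z gives the same grasp; the last joint's range is limited). The gripper opens to 87 mm and grips with 3 to 60 N. Pads are 19 mm wide; open, the fingers measure 117 mm over their backs; the gripper's body (75 mm by 190 mm) begins 51 mm behind the grasp point.
Start: joints at [1.279, 0.321, -0.07, 1.45, 0.023, 1.371, -0.057], TCP at [0.196, -0.62, 0.223] pointing down, gripper open.
Joint ranges: [-2.86, 2.86], [-0.3, 2.09], [-1.38, 1.24], [0.06, 2.45], [-1.56, 4.7], [0.09, 2.05], [-2.69, 2.69]. Speed limits (rad/s): [2.57, 2.57, 3.14, 3.14, 3.14, 3.14, 3.14].

### API

Orientations are given as a rotation vector (axis times angle).
In Python, from bench import ctrl gives the robot as it stands.
- The arm moves only by the tool move_arm, never from a script. Its argument "increments" is text: rows parted by semicolons, each of 7 numbers parted by spaces: the shift along the world's x, y, z in mm, then the turn, a rotation vector about the world's x, y, z in degrees, then the closure in counts, from 0 (fully open) to 255 (shut). A call has exactly 8 rows; each row shifts and turns the commanded pose from where the row before left it; what a row does not reach is not made up. A row lasts 1/12 s, in which the tool goes at most 41.7 mm and 7.16 degrees, less where a joint would pass 70% of its speed; a pose out of reach is approached as far as the arm can. A call with a gripper value outside its range is refused whole. The fingers move at their own pace and stop on an object; "grip_force" is the grip in N (left out, the last holds). Time passes only in rows, so rows that do not move let the fingers close, or fill a call up. It gives the time, the measured TCP pose, the force, the opening and the grip force at its end, in the units of the state.
- ctrl.get_state(): the state, without advancing time (a new reading comes with each control period).
- ctrl.get_image(name): name is "side" or "top" or "wrist"; returns a dict with "frame" (480x640x3 uint8, red, green, blue), "depth" (480x640 float32, m along the optical axis (not along the pixel's ray), 0 where there is no reading), "fx", "fy", "cx", "cy" (pixels), "position" and "orientation" of the camera in the world. Camera axes: x right, y down, z forward; pixel columns grow to the right and rows downward; lengths in m; the calibration is good to about 2 mm. A picture is of the moment at which its call begins.
- ctrl.close_job(): hands the job in; it is judged then, once.
Trained networks look in a picture, given as the dict that the camera call returned (one of the last four; its "shot" number tells which), for a name from the list of things; names that differ only in an ending like _2 or _b are one class to them, and where a whole thing is asked for, a point or a joint stands for the part that bears it (a point fixed in the world has none). Each returns a list of dicts, best first, with "score" (0 to 1); they miss things now and then, are a little off and sometimes report something else, mostly with a low value. They report only what shows in the picture. A call takes as long as a camera call. They do not tell look-alikes from the thing itself.
- ctrl.find_in(target, picture): "centre" ([x, y, z] in m, in world coordinates, good to about 4 mm: the middle of the surface that is visible of it).
- ctrl.silhouettes(target, picture): "region" (480x640 bool, what is visible of it).
The state is a dict: "time": time; "joint_positions": joint angles; "qd": joint speeds; "joint_torque": joint torques, N m; "position": TCP position; "tool_rot": TCP orientation; "ft_force": force on the tool from outside, world axes, zero at the start; "torque": the same for the moment, N m; "grip_width": opening from 0.0 (shut) to 1.0 (fully open); "grip_force": force on a finger pad.
Only numpy, scipy, OpenCV 4.12 (cv2) and the standard library are available. Lean on these libraries where they do the work, as an engineer would, in place of code of your own. Each camera call takes 0.05 s, during which the arm holds its last target. There are 200 camera calls.

### The job

Lock the banding wheel first: fit the square-bored key fully home onto the square brake spindle and turn it clockwise to its stop, leaving the key on. Then stack all the wedge-shaped firebrick offcuts that lie on the table, each lying on one of its two large faces, into one pier in the middle of the deck, turning each one so that its thick end sits over the thin end of the one below and the pier rises straight instead of leaning over, and last cap it with the small grey kiln-shelf tile, lying flat on the top brick. Leave the bowl, the figure and the rib where they are.

Things in the scene. Friction and masses are not known exactly. Their poses are not given: they have to be found in the camera images.
- brick_a: cream firebrick offcut, 100 long (x), 60 wide (y): flat underside, flat top sloping 6 degrees along x, 28 high at the thin end (-x), 33.3 mid, 38.5 at the thick end (+x). Straight sides, 60 apart, to grip; a broken stub sticks out 10 at the thick end, below the top. Origin: middle of the underside, z up. Starts underside down on the table; may be absent. 0.19 kg or so.
- brick_b: cream firebrick offcut, 92 long (x), 56 wide (y): flat underside, flat top sloping 6 degrees along x, 32 high at the thin end (-x), 36.8 mid, 41.7 at the thick end (+x). Straight sides, 56 apart, to grip; a broken stub sticks out 10 at the thin end, below the top. Origin: middle of the underside, z up. Starts underside down on the table; may be absent. 0.18 kg or so.
- brick_c: cream firebrick offcut, 96 long (x), 62 wide (y): flat underside, flat top sloping 6 degrees along x, 30 high at the thin end (-x), 35.0 mid, 40.1 at the thick end (+x). Straight sides, 62 apart, to grip; a broken stub sticks out 10 at the thick end, below the top. Origin: middle of the underside, z up. Starts underside down on the table; may be absent. 0.20 kg or so.
- brick_d: cream firebrick offcut, 86 long (x), 58 wide (y): flat underside, flat top sloping 6 degrees along x, 34 high at the thin end (-x), 38.5 mid, 43.0 at the thick end (+x). Straight sides, 58 apart, to grip; a broken stub sticks out 10 at the thin end, below the top. Origin: middle of the underside, z up. Starts underside down on the table; may be absent. 0.18 kg or so.
- brick_e: cream firebrick offcut, 94 long (x), 52 wide (y): flat underside, flat top sloping 6 degrees along x, 26 high at the thin end (-x), 30.9 mid, 35.9 at the thick end (+x). Straight sides, 52 apart, to grip; a broken stub sticks out 10 at the thick end, below the top. Origin: middle of the underside, z up. Starts underside down on the table; may be absent. 0.14 kg or so.
- cap: grey kiln-shelf tile, 90 (its x) by 62 (its y) by 16 thick, flat on both faces, lying on the table. Origin: middle of the underside, z up.
- key: brake key, standing bore down on the table: steel hub 44 x 44, 26 high, with a blind square bore in its underside, 16 wide, 22 deep (sides along its x and y); on top a flat black wing 60 long (x), 16 thick (y), from 26 to 60 above the underside, to be pinched across its 16. Origin: middle of the underside, z up. 0.2 kg.
- deck (a point): centre of the top face of the wheel's round aluminium deck (180 diameter, dark centre mark, 50 above the table; stiff, does not turn by itself). The wheel stands fast, but elsewhere and turned differently each time; this frame's x and y are the wheel's; the brake spindle stands 140 from the deck's centre towards -y.
- spindle_foot (a point): foot of the square brake spindle, on top of the grey brake housing (50 x 50, 34 high) beside the deck. The spindle is a bare steel square 14 wide, standing up 20 from here; x and y of this frame are square to its sides and turn with it. A key that is home has its underside on the housing, at this point.
- spindle (a joint): turn of the brake spindle, rad, clockwise seen from above; 0 fully off, 1.3 at its stop, brake on (a rubber shoe is drawn to the deck's rim). Starts at 0 to 0.25; stiff (0.1 N m), stays where it is left.
- bowl: bystander: white bowl, 120 diameter, 70 high, beyond the work. Origin: middle of the underside.
- figure: bystander: small blue figure, 80 high. Origin: middle of the underside.
- rib: bystander: flat wooden potter's rib, 90 x 50 x 12. Origin: middle of the underside.
Mind the look-alikes: they are no part of the job. Leave any black look-alike of the cap alone. What is shaped like the brick_c but orange is not meant.

How it is judged:
On the way, in this order (a step that is already met when the one before it is completed fails the run):
1. the key is fully home on the brake spindle, the brake not yet on (horizontal distance between key and spindle_foot below 0.004 m and z of key in the frame of spindle_foot below 0.005 m and angle between key's own z axis and vertical below 0.08 rad and value of joint spindle below 0.9 rad), for 0.2 s.
2. the brake is turned on, key still home (horizontal distance between key and spindle_foot below 0.004 m and z of key in the frame of spindle_foot below 0.005 m and angle between key's own z axis and vertical below 0.08 rad and value of joint spindle above 1.15 rad), for 0.2 s.
3. all bricks present stand in one pier in the middle of the deck (horizontal distance between each of brick_a, brick_b, brick_c, brick_d, brick_e and deck below 0.03 m and z of each of brick_a, brick_b, brick_c, brick_d, brick_e in the frame of deck above -0.005 m and angle between the z axis of each of brick_a, brick_b, brick_c, brick_d, brick_e and the z axis of deck, either way round below 0.16 rad and linear speed of each of brick_a, brick_b, brick_c, brick_d, brick_e below 0.03 m/s and contact force between the fingers and brick_a below 0.1 N and contact force between the fingers and brick_b below 0.1 N and contact force between the fingers and brick_c below 0.1 N and contact force between the fingers and brick_d below 0.1 N and contact force between the fingers and brick_e below 0.1 N), for 0.2 s.
At the end, for the whole second after the job is handed in: Key home on the spindle (5 mm in depth, 4 mm sideways), spindle past 1.15 rad; every brick present and the tile above the deck, origins within 30 mm sideways of its centre, lying flat, z axes under 0.16 rad (9 degrees) from vertical, either face up, at rest, tile above all bricks (all of step 2 and horizontal distance between each of brick_a, brick_b, brick_c, brick_d, brick_e, cap and deck below 0.03 m and z of each of brick_a, brick_b, brick_c, brick_d, brick_e, cap in the frame of deck above -0.005 m and angle between the z axis of each of brick_a, brick_b, brick_c, brick_d, brick_e, cap and the z axis of deck, either way round below 0.16 rad and linear speed of each of brick_a, brick_b, brick_c, brick_d, brick_e, cap below 0.03 m/s and ((angle between brick_a's own z axis and vertical below 0.5 rad and z of cap in the frame of brick_a above 0.015 m) or (angle between brick_a's own z axis and vertical above 2.6 rad and z of cap in the frame of brick_a below 0.01 m)) and ((angle between brick_b's own z axis and vertical below 0.5 rad and z of cap in the frame of brick_b above 0.015 m) or (angle between brick_b's own z axis and vertical above 2.6 rad and z of cap in the frame of brick_b below 0.01 m)) and ((angle between brick_c's own z axis and vertical below 0.5 rad and z of cap in the frame of brick_c above 0.015 m) or (angle between brick_c's own z axis and vertical above 2.6 rad and z of cap in the frame of brick_c below 0.01 m)) and ((angle between brick_d's own z axis and vertical below 0.5 rad and z of cap in the frame of brick_d above 0.015 m) or (angle between brick_d's own z axis and vertical above 2.6 rad and z of cap in the frame of brick_d below 0.01 m)) and ((angle between brick_e's own z axis and vertical below 0.5 rad and z of cap in the frame of brick_e above 0.015 m) or (angle between brick_e's own z axis and vertical above 2.6 rad and z of cap in the frame of brick_e below 0.01 m))); the robot touches nothing.
It fails at once if the bowl is shifted by more than 25 mm (distance of bowl from where it was at the start of the episode above 0.025 m).
It fails at once if the figure is shifted by more than 25 mm (distance of figure from where it was at the start of the episode above 0.025 m).
It fails at once if the rib is shifted by more than 25 mm (distance of rib from where it was at the start of the episode above 0.025 m).
Of brick_a, brick_b, brick_c, brick_d, brick_e only 3 to 5 are there at a start; the rules pass over those that are not, and their reading is None.
At some moment in a run one of brick_a, brick_b, brick_c, brick_d, brick_e, cap may be knocked a few centimetres aside while the robot is not near it.
It also fails if it takes over 210 s, if anything falls off the work surface, if the arm or the gripper's body presses on something with over 40 N, if the wrist force passes 120 N, or if a joint passes its speed limit or range.

## Working session

There is one attempt and no reset: what is moved stays moved. The work goes in short steps, Python scripts to look and compute and a tool call to move; the robot and the scene stay as the last step left them, time stands still between calls to the robot, and variables do not carry over. Pictures are saved under pics/ and viewed, at most 14 in all, crops included, and the job is handed in when it is done.

Besides the shell and the picture viewer there is one more tool, called after "Emit:" as name(argument=value, ...), one argument or row to a line, values as JSON. move_arm: Moves the arm, as the interface text tells. Its arguments: {"type":"object","properties":{"increments":{"type":"string"},"grip_force":{"type":"number"}},"required":["increments"]}

```bash
mkdir -p pics; ls; cat > h.py <<'E'
import numpy as np, cv2
from scipy.spatial.transform import Rotation as R
from bench import ctrl
def cloud(p):
    d=p["depth"];v,u=np.mgrid[0:480,0:640]
    c=np.stack([(u-p["cx"])/p["fx"]*d,(v-p["cy"])/p["fy"]*d,d],-1)
    o=np.array(p["orientation"],float)
    r=R.from_matrix(o) if o.shape==(3,3) else R.from_rotvec(o) if o.size==3 else R.from_quat(o)
    return c@r.as_matrix().T+np.array(p["position"])
def save(p,n): cv2.imwrite(f"pics/{n}.png",p["frame"][...,::-1])
E
python3 - <<'E'
from h import *
for n in("top","side"):
    p=ctrl.get_image(n);save(p,n+"0");print(n,p["position"],p["orientation"],p["fx"])
    for t in("brick_a","cap","key","spindle","bowl","figure","rib"):
        for f in ctrl.find_in(t,p): print(t,np.round(f["centre"],3),round(f["score"],2))
s=ctrl.get_state();print(s)
E
```

```text
pics
top [ 0.35138124 -0.04648671  1.37710661] [-2.16462446  2.12625894 -0.15741877] 570.0210398240898
brick_a [ 0.571 -0.285  0.033] 0.98
brick_a [0.445 0.386 0.031] 0.94
brick_a [ 0.418 -0.226  0.035] 0.69
brick_a [0.429 0.264 0.039] 0.68
cap [ 0.578 -0.416  0.012] 0.97
cap [ 0.759 -0.366  0.017] 0.85
cap [ 0.552 -0.001  0.048] 0.44
key [ 0.401 -0.341  0.034] 0.82
spindle [0.741 0.17  0.032] 0.58
bowl [0.74  0.165 0.033] 0.62
figure [ 0.731 -0.192  0.069] 0.64
rib [ 0.752 -0.048  0.014] 0.72
side [0.10787687 0.54890974 0.88414751] [-0.8153764   2.61157952 -0.99991168] 485.55397659535055
brick_a [ 0.572 -0.274  0.03 ] 0.83
brick_a [0.421 0.274 0.038] 0.77
brick_a [0.431 0.392 0.025] 0.58
brick_a [ 0.417 -0.215  0.032] 0.56
cap [ 0.569 -0.411  0.018] 0.87
cap [ 0.757 -0.357  0.015] 0.77
key [ 0.395 -0.342  0.039] 0.8
spindle [ 0.512 -0.12   0.053] 0.63
bowl [0.748 0.147 0.045] 0.67
bowl [ 0.748 -0.045  0.012] 0.44
figure [ 0.732 -0.187  0.047] 0.89
figure [0.75  0.148 0.043] 0.38
rib [ 0.745 -0.044  0.012] 0.63
{'time': 0.8, 'joint_positions': array([ 1.27911671,  0.32099236, -0.0701207 ,  1.45050168,  0.02260028,
        1.37077968, -0.05690815]), 'qd': array([ 0.00022175,  0.00109864, -0.00054693, -0.00076821,  0.00081255,
        0.00092971,  0.0001791 ]), 'joint_torque': array([ 4.57691503e-04, -4.91049778e+01, -4.02687248e-01, -3.12757838e+01,
       -6.38117990e-02,  3.33496160e-02,  2.38046613e-05]), 'position': array([ 0.19567056, -0.61987682,  0.22259081]), 'tool_rot': array([ 3.10482928e+00,  4.78479035e-01, -3.15407593e-05]), 'ft_force': array([-0.06218783,  0.60248876, -0.12907022]), 'torque': array([-0.05248061, -0.07326617, -0.0593221 ]), 'grip_force': 0.0, 'grip_width': 1.003239763663791}
```

View pics/top0.png

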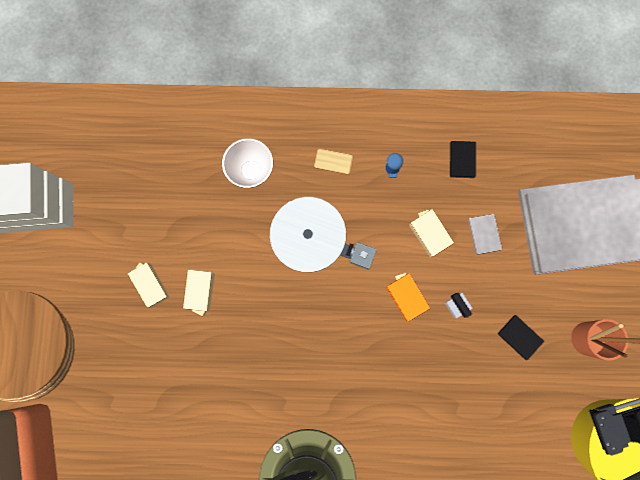

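View pics/side0.png

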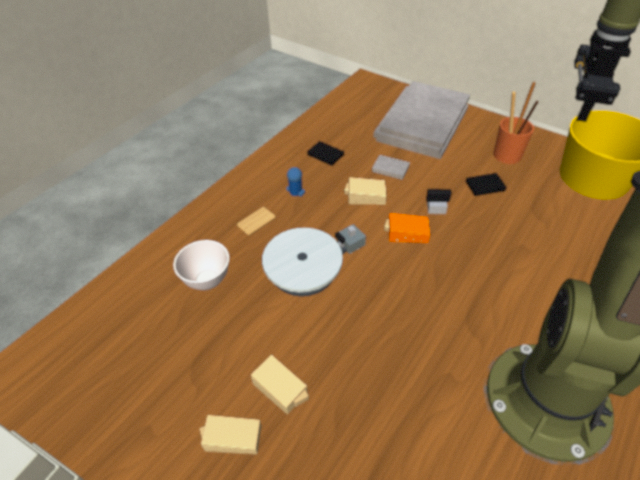

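```bash
cat >> h.py <<'E'
def rect(P,c,r,z0,z1):
    q=P[(np.hypot(P[...,0]-c[0],P[...,1]-c[1])<r)&(P[...,2]>z0)&(P[...,2]<z1)]
    (x,y),(w,h),a=cv2.minAreaRect((q[:,:2]*1000).astype(np.float32))
    if w<h: w,h,a=h,w,a+90
    return q,x,y,w,h,(a+90)%180-90   # long side, short side, angle of long side (deg)
def plane(q):
    A=np.c_[q[:,:2]-q[:,:2].mean(0),np.ones(len(q))];z=q[:,2];m=np.ones(len(z),bool)
    for _ in range(6):
        k=np.linalg.lstsq(A[m],z[m],rcond=None)[0];m=abs(A@k-z)<.003
    return k,m   # slope x, slope y, height at mean
E
python3 - <<'E'
from h import *
p=ctrl.get_image("top");P=cloud(p)
f=p["frame"].astype(int)
print("table z",np.median(P[380:420,330:430,2]))
for n,(u,v) in dict(b1=(431,232),b2=(147,285),b3=(198,292),orange=(408,297),cap=(485,234),key=(461,303),deck=(330,220),sp=(363,255)).items():
    c=P[v,u];print(n,np.round(c,3))
    if n in("deck",): continue
    for z0,z1 in {"key":[(.045,.08),(.012,.034)],"sp":[(.045,.06),(.025,.045)],"cap":[(.008,.03)]}.get(n,[(.018,.06)]):
        q,*k=rect(P,c,.04 if n in("sp","key") else .07,z0,z1);print("  ",len(q),np.round(k,1),"mean",np.round(q.mean(0),3))
        if n[0] in"bo":
            k,m=plane(q);print("   slope deg",np.degrees(np.hypot(*k[:2])),"up dir",np.degrees(np.arctan2(k[1],k[0])),"z range",np.round(np.percentile(q[m][:,2],[1,50,99]),4), np.round(rect(q[m],q[m].mean(0),1,0,1)[1:],1))
# deck circle
m=(abs(P[...,2]-P[220,330,2])<.008)&(np.hypot(P[...,0]-.55,P[...,1])<.095)
(x,y),r=cv2.minEnclosingCircle((P[m][:,:2]*1000).astype(np.float32));print("deck",x,y,r,P[m].mean(0))
print("mark",P[234,308])
E
```

```text
table z -0.0002100701102024649
b1 [ 0.575 -0.28   0.038]
   1105 [ 579.  -280.7  106.3   62.7   34.3] mean [ 0.576 -0.282  0.034]
   slope deg 6.0109780814374245 up dir 27.41385618361238 z range [0.0281 0.0349 0.0416] [ 574.6 -283.7   95.5   62.5   33.5]
b2 [0.438 0.389 0.034]
   953 [443.6 392.1 107.5  53.4  30.8] mean [0.439 0.388 0.031]
   slope deg 6.006659544112476 up dir 35.71281915339291 z range [0.0244 0.0313 0.0378] [438.4 388.5  94.3  52.   32.1]
b3 [0.423 0.267 0.036]
   1034 [422.8 268.9 103.6  56.1  -5.2] mean [0.426 0.267 0.036]
   slope deg 6.21253108169057 up dir 2.0843785304102544 z range [0.0303 0.0369 0.0435] [422.6 268.8 102.1  56.1  -6.2]
orange [ 0.42  -0.226  0.034]
   1138 [ 424.8 -224.5  106.2   62.8   31.8] mean [ 0.422 -0.225  0.034]
   slope deg 5.695311678664881 up dir 27.083443302978008 z range [0.0281 0.0348 0.0413] [ 420.2 -226.8   95.9   61.5   31.8]
cap [ 0.576 -0.414  0.019]
   960 [ 574.6 -429.7  102.6   90.1   11.9] mean [ 0.577 -0.416  0.016]
key [ 0.408 -0.345  0.056]
   207 [ 403.9 -347.4   59.2   17.5   32.7] mean [ 0.404 -0.347  0.058]
   207 [ 405.3 -347.1   54.5   45.9   33.4] mean [ 0.401 -0.343  0.025]
deck [ 0.598 -0.039  0.049]
sp [ 0.515 -0.118  0.055]
   88 [ 522.8 -104.6   46.1   27.9   70.3] mean [ 0.524 -0.101  0.051]
   414 [ 519.8 -114.7   61.2   50.8   70. ] mean [ 0.517 -0.119  0.034]
deck 550.1197509765625 0.09094636142253876 94.85514831542969 [0.55826696 0.00722621 0.05015818]
mark [0.56293563 0.01183493 0.05302809]
```

Emit:
move_arm(
  increments="25 33 0 0 0 2 0; 25 33 0 0 0 2 0; 25 33 0 0 0 2 0; 25 33 0 0 0 2 0; 25 33 0 0 0 2 0; 25 33 0 0 0 2 0; 25 33 0 0 0 2 0; 25 33 0 0 0 1 0",
  grip_force=30,
)

```text
time: 1.52
position: [0.3966, -0.3541, 0.2229]
tool_rot: [3.014, 0.882, 0.0]
ft_force: [0.8, -0.7, -0.8]
grip_width: 0.996
grip_force: 0.0
```

```bash
cat >> h.py <<'E'
def tcp():
    s=ctrl.get_state();M=R.from_rotvec(s["tool_rot"]).as_matrix()
    print("t",round(s["time"],2),"TCP",np.round(s["position"]*1000,1),"yaw_y",round(np.degrees(np.arctan2(M[1,1],M[0,1])),1),"z axis",np.round(M[:,2],3),"F",np.round(s["ft_force"],1),"w",round(s["grip_width"]*87,1),"gf",round(s["grip_force"],1),"q7",round(s["joint_positions"][6],2))
    return s,M
E
python3 - <<'E'
from h import *
tcp();p=ctrl.get_image("wrist");P=cloud(p);save(p,"w1")
print(p["position"],p["fx"])
q,*k=rect(P,(.404,-.347),.06,.05,.075);print(len(q),np.round(k,1),q[:,2].mean())
q,*k=rect(P,(.404,-.347),.05,.018,.032);print(len(q),np.round(k,1))
p=ctrl.get_image("top");P=cloud(p);print("slab z",P[230,560], "edge",P[195,528],P[270,540])
E
```

```text
t 1.52 TCP [ 396.6 -354.1  222.9] yaw_y -57.4 z axis [ 0.    -0.001 -1.   ] F [ 0.8 -0.7 -0.8] w 86.7 gf 0.0 q7 -0.34
[ 0.46070662 -0.31295471  0.38516328] 334.62892613477715
945 [ 402.  -348.9   58.9   15.3   32.9] 0.05956359410740369
990 [ 404.6 -346.8   51.4   43.5   33.1]
slab z [ 0.58258731 -0.58023397  0.05636469] edge [ 0.66592644 -0.50842683  0.05434099] [ 0.42770501 -0.3178437   0.63567677]
```

View pics/w1.png

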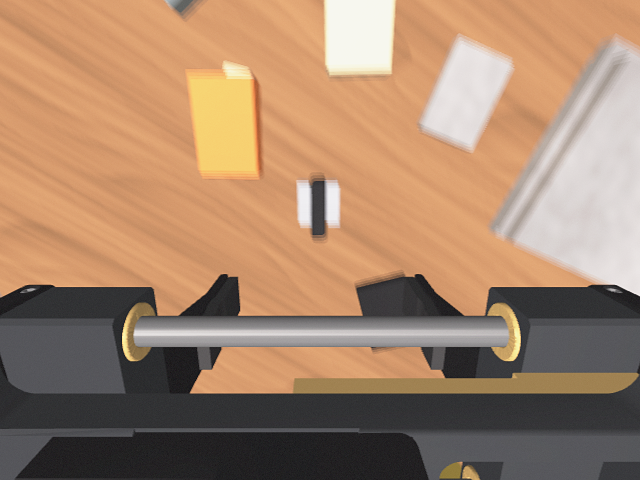

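The wrist view shows the key at about (318,205), with its wing vertical in the picture (aligned with the fingers), the orange look-alike at (225,120), the grey tile at (466,92). I'll descend on the key and grip it.

Emit:
move_arm(
  increments="2.7 2.6 -35 0 0 0 60; 2.7 2.6 -40 0 0 0 60; 0 0 -40 0 0 0 60; 0 0 -38 0 0 0 60; 0 0 -30 0 0 0 60; 0 0 -10 0 0 0 120; 0 0 0 0 0 0 255; 0 0 0 0 0 0 255",
)

```text
time: 2.28
position: [0.4017, -0.3512, 0.0305]
tool_rot: [3.015, 0.879, 0.001]
ft_force: [0.5, 0.2, 0.6]
grip_width: 0.618
grip_force: 0.0
```

Emit:
move_arm(
  increments="0 0 0 0 0 0 255; 0 0 0 0 0 0 255; 0 0 0 0 0 0 255; 0 0 0 0 0 0 255; 0 0 20 0 0 0 255; 0 0 30 0 0 0 255; 0 0 30 0 0 0 255; 0 0 30 0 0 0 255",
)

```text
time: 2.95
position: [0.401, -0.3505, 0.1413]
tool_rot: [3.016, 0.88, 0.0]
ft_force: [-0.1, 0.2, 0.3]
grip_width: 0.039
grip_force: 0.0
```

```bash
python3 -c "
from h import *
tcp()"
```

```text
t 2.95 TCP [ 401.  -350.5  141.3] yaw_y -57.5 z axis [ 0. -0. -1.] F [-0.1  0.2  0.3] w 3.4 gf 0.0 q7 -0.38
```

Emit:
move_arm(
  increments="0 0 20 0 0 0 60; 0 0 20 0 0 0 60; 0 0 20 0 0 0 60; 0 0 20 0 0 0 60; 0 0 0 0 0 0 60; 0 0 0 0 0 0 60; 0 0 0 0 0 0 60; 0 0 0 0 0 0 60",
)

```text
time: 3.62
position: [0.4005, -0.3502, 0.2184]
tool_rot: [-3.014, -0.879, 0.002]
ft_force: [-0.3, -0.6, -0.4]
grip_width: 0.562
grip_force: 0.0
```

```bash
python3 - <<'E'
from h import *
tcp();p=ctrl.get_image("wrist");P=cloud(p)
q,*k=rect(P,(.404,-.347),.06,.05,.075);print(len(q),np.round(k,1),q[:,2].mean())
E
```

```text
t 3.62 TCP [ 400.5 -350.2  218.4] yaw_y -57.5 z axis [-0.001  0.001 -1.   ] F [-0.3 -0.6 -0.4] w 48.9 gf 0.0 q7 -0.36
979 [ 401.4 -349.3   60.5   16.    32.5] 0.05941418004909912
```

Emit:
move_arm(
  increments="0.5 0.5 -35 0 0 0 130; 0 0 -40 0 0 0 130; 0 0 -40 0 0 0 130; 0 0 -38 0 0 0 130; 0 0 -28 0 0 0 130; 0 0 -8 0 0 0 150; 0 0 0 0 0 0 255; 0 0 0 0 0 0 255",
)

```text
time: 4.33
position: [0.4012, -0.3497, 0.0302]
tool_rot: [-3.014, -0.879, 0.001]
ft_force: [0.4, -0.4, 0.4]
grip_width: 0.343
grip_force: 0.0
```

Emit:
move_arm(
  increments="0 0 0 0 0 0 255; 0 0 0 0 0 0 255; 0 0 0 0 0 0 255; 0 0 0 0 0 0 255; 0 0 0 0 0 0 255; 0 0 0 0 0 0 255; 0 0 0 0 0 0 255; 0 0 0 0 0 0 255",
)

```text
time: 5.0
position: [0.402, -0.3506, 0.0312]
tool_rot: [3.015, 0.879, 0.001]
ft_force: [-0.1, -0.3, 4.6]
grip_width: 0.178
grip_force: 29.9
```

Emit:
move_arm(
  increments="0 0 30 0 0 0 255; 0 0 40 0 0 0 255; 8 12 30 0 0 5 255; 14 33 15 0 0 5 255; 16 35 10 0 0 5 255; 16 35 5 0 0 5 255; 16 35 0 0 0 5 255; 16 30 0 0 0 5 255",
)

```text
time: 5.67
position: [0.4875, -0.1672, 0.1604]
tool_rot: [-2.68, -1.637, 0.001]
ft_force: [0.8, 0.0, -1.4]
grip_width: 0.182
grip_force: 29.9
```

```bash
python3 - <<'E'
from h import *
tcp();p=ctrl.get_image("wrist");P=cloud(p);save(p,"w2");np.savez("w2.npz",P=P,f=p["frame"])
for z0,z1 in((.047,.058),(.028,.04)):
    q,*k=rect(P,(.515,-.118),.045,z0,z1);print(len(q),np.round(k,1),q[:,:2].mean(0)*1000,q[:,2].mean())
E
```

```text
t 5.67 TCP [ 487.5 -167.2  160.4] yaw_y -27.2 z axis [-0.001  0.    -1.   ] F [ 0.8  0.  -1.4] w 15.8 gf 29.9 q7 -0.24
822 [ 520.4 -105.9   46.8   28.    70.7] [ 522.08706312 -101.29766671] 0.052129897384306775
3168 [ 515.9 -119.    54.4   50.2   70.7] [ 515.56508349 -120.02911047] 0.03395235426079068
```

View pics/w2.png

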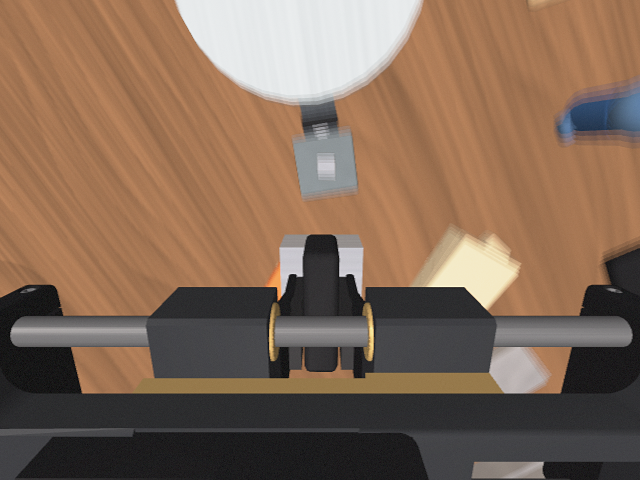

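The picture is slightly blurred. It shows the spindle at about (326,167) on the housing, and the held key at (320,290) with its wing between the fingers. I'll take a still and measure both.

```bash
python3 - <<'E'
from h import *
s,M=tcp();p=ctrl.get_image("wrist");p=ctrl.get_image("wrist");P=cloud(p);save(p,"w3")
q,*k=rect(P,(.515,-.118),.016,.046,.06);print("spindle",len(q),np.round(k,1),q[:,:2].mean(0)*1000,np.percentile(q[:,2],[5,50,95]))
q2=q[q[:,2]>np.median(q[:,2])-.002];print(np.round(rect(q2,(.515,-.118),.02,0,1)[1:],1))
q,*k=rect(P,(.515,-.118),.045,.028,.04);print("housing",len(q),np.round(k,1))
t=s["position"]
for z0,z1 in((.146,.158),(.174,.2)):
    q,*k=rect(P,t,.05,z0,z1);print("held",len(q),np.round(k,1),q.min(0),q.max(0)) if len(q) else 0
c=p["frame"][100:260,220:440];cv2.imwrite("pics/w3c.png",cv2.resize(c,None,fx=3.5,fy=3.5,interpolation=cv2.INTER_CUBIC)[...,::-1])
E
```

```text
t 5.72 TCP [ 491.1 -159.   160.5] yaw_y -26.4 z axis [ 0.002  0.006 -1.   ] F [ 3.8  6.5 -1.4] w 15.7 gf 29.9 q7 -0.24
spindle 309 [ 515.6 -121.    13.7   13.5   63.3] [ 515.39404999 -120.70838165] [0.05275483 0.05394827 0.05510998]
[ 515.6 -121.    13.6   13.5   62.9]
housing 3112 [ 515.9 -119.    54.4   50.    70.7]
held 1741 [ 494.8 -150.5   44.1   34.2  -26.8] [ 0.46787972 -0.17554151  0.14600062] [ 0.51907767 -0.13136601  0.1574819 ]
held 4577 [ 492.3 -160.9   60.    35.5   79.7] [ 0.47018745 -0.18949852  0.17400517] [ 0.51017941 -0.13140888  0.19998694]
```

View pics/w3c.png

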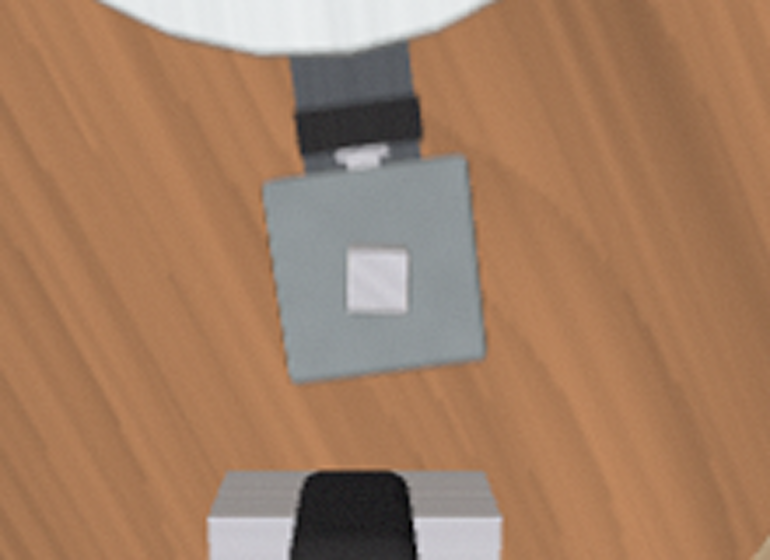

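```bash
python3 - <<'E'
from h import *
p=ctrl.get_image("wrist");s,M=tcp();p=ctrl.get_image("wrist");s,M=tcp();P=cloud(p)
t=s["position"]
q,*k=rect(P,(.515,-.120),.016,.046,.06);print("spindle",len(q),np.round(k,1))
L=(P-t)@M*1000  # tool frame mm
print("TCP tool axes x",M[:,0].round(3),"y",M[:,1].round(3))
for n,z0,z1,r in(("hub",1,12,40),("wingtop",-33,-26,36)):
    m=(L[...,2]>z0)&(L[...,2]<z1)&(abs(L[...,1])<r)&(abs(L[...,0])<40)
    q=L[m];print(n,len(q),"x",np.percentile(q[:,0],[1,99]).round(1),"y",np.percentile(q[:,1],[1,99]).round(1),"z",np.percentile(q[:,2],[1,50,99]).round(1))
    if n=="hub":print(np.round(cv2.minAreaRect(q[:,:2].astype(np.float32))[2],2))
E
```

```text
t 5.87 TCP [ 487.1 -168.9  159.7] yaw_y -27.3 z axis [-0.002  0.    -1.   ] F [-0.3  0.2 -2.7] w 15.8 gf 29.9 q7 -0.24
t 5.92 TCP [ 486.6 -170.5  159.7] yaw_y -27.5 z axis [-0.002  0.    -1.   ] F [-0.6 -1.  -2.8] w 15.9 gf 29.9 q7 -0.24
spindle 336 [ 515.1 -120.9   14.    13.5   62.5]
TCP tool axes x [ 0.462  0.887 -0.001] y [ 0.887 -0.462 -0.002]
hub 1688 x [-0.6 25.1] y [-22.8  20.9] z [ 3.8  5.2 11.3]
89.66
wingtop 3409 x [-25.4  32.3] y [-17.4  15.5] z [-32.3 -28.6 -26.1]
```

Emit:
move_arm(
  increments="7 11.5 -10 0 0 0 255; 7 11.5 -20 0 0 0 255; 7 11.5 -20 0 0 0 255; 7 12 -14 0 0 0 255; 0 0 0 0 0 0 255; 0 0 0 0 0 0 255; 0 0 0 0 0 0 255; 0 0 0 0 0 0 255",
)

```text
time: 6.58
position: [0.5157, -0.1257, 0.0976]
tool_rot: [2.686, 1.626, 0.0]
ft_force: [-0.4, -0.1, -1.8]
grip_width: 0.179
grip_force: 29.9
```

```bash
python3 - <<'E'
from h import *
s,M=tcp();p=ctrl.get_image("wrist");P=cloud(p);t=s["position"]
L=(P-t)@M*1000
m=(L[...,2]>1)&(L[...,2]<12)&(abs(L[...,1])<40)&(abs(L[...,0])<40);q=L[m]
print("x",np.percentile(q[:,0],[1,99]).round(1),"y",np.percentile(q[:,1],[1,99]).round(1))
print("key est", t*1000+M@[3,-1,30])
E
```

```text
t 6.58 TCP [ 515.7 -125.7   97.6] yaw_y -27.6 z axis [ 0.001 -0.001 -1.   ] F [-0.4 -0.1 -1.8] w 15.6 gf 29.9 q7 -0.39
x [-2.3 23.5] y [-22.5  21.1]
key est [ 516.23200624 -122.62384695   67.56031822]
```

Emit:
move_arm(
  increments="-0.8 2 -4 0 0 0 255; 0 0 -6 0 0 0 255; 0 0 -4 0 0 0 255; 0 0 -3 0 0 0 255; 0 0 -3 0 0 0 255; 0 0 -2 0 0 0 255; 0 0 0 0 0 0 255; 0 0 0 0 0 0 255",
)

```text
time: 7.3
position: [0.5147, -0.1217, 0.0744]
tool_rot: [-2.685, -1.63, 0.0]
ft_force: [0.3, -0.6, -2.6]
grip_width: 0.183
grip_force: 29.9
```

Emit:
move_arm(
  increments="0 0 -3 0 0 0 255; 0 0 -3 0 0 0 255; 0 0 -2 0 0 0 255; 0 0 -2 0 0 0 255; 0 0 -1 0 0 0 255; 0 0 0 0 0 0 255; 0 0 0 0 0 0 255; 0 0 0 0 0 0 255",
)

```text
time: 7.97
position: [0.5149, -0.1218, 0.0651]
tool_rot: [2.685, 1.63, -0.001]
ft_force: [-3.7, 1.4, 9.7]
grip_width: 0.181
grip_force: 30.0
```

```bash
python3 - <<'E'
from h import *
s,M=tcp();p=ctrl.get_image("wrist");P=cloud(p);t=s["position"]
q,*k=rect(P,t,.035,.054,.066);print("hubtop",len(q),np.round(k,1),q[:,2].mean() if len(q) else 0)
q,*k=rect(P,t,.04,.085,.105);print("wing",np.round(k,1),np.median(q[:,2]))
p=ctrl.get_image("top");P=cloud(p)
q,*k=rect(P,t,.035,.05,.066);print("hubtop",len(q),np.round(k,1),np.median(q[:,2]) if len(q) else 0)
E
```

```text
t 7.97 TCP [ 514.9 -121.8   65.1] yaw_y -27.5 z axis [-0.    -0.001 -1.   ] F [-3.7  1.4  9.7] w 15.7 gf 30.0 q7 -0.42
hubtop 1715 [ 520.4 -109.5   44.2   36.   -27. ] 0.059907510714355704
wing [ 517.6 -120.4   59.9   35.3   79.2] 0.09373409113140108
hubtop 0 [0. 0. 0. 0. 0.] 0
```

Emit:
move_arm(
  increments="0 0 0 0 0 -5 255; 0 0 0 0 0 -7 255; 0 0 0 0 0 -7 255; 0 0 0 0 0 -7 255; 0 0 0 0 0 -7 255; 0 0 0 0 0 -7 255; 0 0 0 0 0 -7 255; 0 0 0 0 0 -7 255",
  grip_force=40,
)

```text
time: 8.73
position: [0.5145, -0.1212, 0.0651]
tool_rot: [3.133, 0.226, -0.002]
ft_force: [-5.5, 2.3, 9.3]
grip_width: 0.183
grip_force: 40.0
```

Emit:
move_arm(
  increments="0 0 0 0 0 -5 255; 0 0 0 0 0 -4 255; 0 0 0 0 0 -3 255; 0 0 0 0 0 -2 255; 0 0 0 0 0 -1 255; 0 0 0 0 0 0 255; 0 0 0 0 0 0 255; 0 0 0 0 0 0 255",
)

```text
time: 9.4
position: [0.5145, -0.1207, 0.0651]
tool_rot: [-3.136, 0.176, 0.002]
ft_force: [-5.9, 1.7, 10.9]
grip_width: 0.18
grip_force: 40.0
```

```bash
python3 - <<'E'
from h import *
s,M=tcp();print(s["torque"])
E
```

```text
t 9.4 TCP [ 514.5 -120.7   65.1] yaw_y -96.4 z axis [-0.001  0.    -1.   ] F [-5.9  1.7 10.9] w 15.7 gf 40.0 q7 -1.59
[0.70372455 1.14723207 0.13527793]
```

Emit:
move_arm(
  increments="0 0 0 0 0 0 130; 0 0 0 0 0 0 130; 0 0 0 0 0 0 130; 0 0 0 0 0 0 130; 0 0 10 0 0 0 100; 0 0 30 0 0 0 60; 0 0 40 0 0 0 0; 0 -10 30 0 0 0 0",
)

```text
time: 10.07
position: [0.5155, -0.1294, 0.1766]
tool_rot: [-3.136, 0.172, -0.002]
ft_force: [1.3, 1.0, -0.4]
grip_width: 0.699
grip_force: 0.0
```

Emit:
move_arm(
  increments="6 -22 20 0 0 6 0; 8 -30 0 0 0 6 0; 8 -30 0 0 0 6 0; 8 -30 0 0 0 6 0; 8 -26 0 0 0 6 0; 8 -15 0 0 0 6 0; 4 -5 0 0 0 4 0; 0 0 0 0 0 0 0",
)

```text
time: 10.73
position: [0.5648, -0.292, 0.1936]
tool_rot: [3.009, 0.904, 0.0]
ft_force: [-0.4, -0.6, 0.1]
grip_width: 0.998
grip_force: 0.0
```

```bash
cat >> h.py <<'E'
def brick(P,c,r=.075,z0=.018,z1=.06):
    q,*k=rect(P,c,r,z0,z1);k,m=plane(q);t=q[m];a=np.array(rect(t,t.mean(0),1,0,1)[1:])
    print("brick top rect",a.round(1),"up dir",round(np.degrees(np.arctan2(k[1],k[0])),1),"slope",round(np.degrees(np.hypot(*k[:2])),1),"z",np.percentile(t[:,2],[2,50,98]).round(4),len(t));return a
E
python3 - <<'E'
from h import *
p=ctrl.get_image("top");s,M=tcp();P=cloud(p)
q,*k=rect(P,(.515,-.121),.045,.085,.105);print("wing",len(q),np.round(k,1),np.median(q[:,2]))
q,*k=rect(P,(.515,-.121),.035,.052,.068);print("hub",len(q),np.round(k,1),np.median(q[:,2]))
p=ctrl.get_image("wrist");tcp();brick(cloud(p),(.575,-.284));save(p,"w4")
E
```

```text
t 10.78 TCP [ 564.7 -290.3  193.6] yaw_y -56.6 z axis [-0.     0.001 -1.   ] F [ 0.6  0.2 -0.3] w 87.0 gf 0.0 q7 -0.64
wing 180 [ 517.7 -119.8   60.1   15.8   -6. ] 0.09374183752551568
hub 223 [ 515.8 -119.6   55.    43.9   -5.9] 0.060354689665026884
t 10.83 TCP [ 564.7 -289.2  193.7] yaw_y -56.6 z axis [-0.     0.001 -1.   ] F [-0.6 -0.3  0.2] w 86.9 gf 0.0 q7 -0.64
brick top rect [ 573.2 -285.    94.4   61.1   33.6] up dir 34.1 slope 6.0 z [0.03   0.0355 0.0403] 5813
```

Emit:
move_arm(
  increments="4.3 2.1 -32 0 0 0 0; 4.2 2.1 -40 0 0 0 0; 0 0 -40 0 0 0 0; 0 0 -36 0 0 0 0; 0 0 -25 0 0 0 0; 0 0 -10 0 0 0 0; 0 0 -5 0 0 0 0; 0 0 0 0 0 0 255",
)

```text
time: 11.5
position: [0.5735, -0.2848, 0.0059]
tool_rot: [-3.008, -0.906, -0.0]
ft_force: [-0.2, -0.5, -0.5]
grip_width: 0.972
grip_force: 0.0
```

Emit:
move_arm(
  increments="0 0 0 0 0 0 255; 0 0 0 0 0 0 255; 0 0 0 0 0 0 255; 0 0 0 0 0 0 255; 0 0 0 0 0 0 255; 0 0 0 0 0 0 255; 0 0 0 0 0 0 255; 0 0 0 0 0 0 255",
)

```text
time: 12.17
position: [0.5742, -0.2858, 0.0072]
tool_rot: [3.007, 0.905, 0.002]
ft_force: [-1.2, 0.6, 6.4]
grip_width: 0.712
grip_force: 40.0
```

Emit:
move_arm(
  increments="0 0 25 0 0 0 255; 0 0 40 0 0 0 255; 0 0 40 0 0 0 255; 0 15 35 0 0 2 255; -2 40 3 0 0 6 255; -2 41 0 0 0 6 255; -2 41 0 0 0 6 255; -2 41 0 0 0 6 255",
)

```text
time: 12.83
position: [0.5646, -0.1059, 0.1487]
tool_rot: [2.723, 1.565, -0.0]
ft_force: [1.3, 0.9, -1.7]
grip_width: 0.708
grip_force: 40.0
```

Emit:
move_arm(
  increments="-2 41 0 0 0 6 255; -2 40 0 0 0 4.5 255; 0 28 -10 0 0 0 255; 0 10 -20 0 0 0 255; 0 0 -25 0 0 0 255; 0 0 -20 0 0 0 255; 0 0 -5 0 0 0 255; 0 0 0 0 0 0 255",
)

```text
time: 13.5
position: [0.5595, 0.0113, 0.0668]
tool_rot: [-2.571, -1.801, 0.005]
ft_force: [-0.4, -0.5, -1.8]
grip_width: 0.708
grip_force: 40.0
```

```bash
python3 - <<'E'
from h import *
s,M=tcp();p=ctrl.get_image("top");P=cloud(p)
for (u,v) in((147,285),(198,292),(485,234)): print(P[v,u].round(3))
brick(P,(.438,.388));brick(P,(.425,.268));print(np.round(rect(P,(.577,-.416),.055,.008,.03)[1:],1))
brick(P,(.5625,.011),.06,.07,.12)
E
```

```text
t 13.5 TCP [559.5  11.3  66.8] yaw_y -20.0 z axis [-0.004  0.    -1.   ] F [-0.4 -0.5 -1.8] w 61.6 gf 40.0 q7 -0.58
[0.438 0.388 0.035]
[0.423 0.267 0.036]
[ 0.578 -0.416  0.009]
brick top rect [438.8 388.7  93.8  51.7  31.7] up dir 42.8 slope 6.1 z [0.025  0.0314 0.0373] 618
brick top rect [423.4 268.6 101.   56.5  -6.2] up dir 1.5 slope 6.8 z [0.0296 0.0368 0.0428] 690
[ 575.7 -406.6   90.7   83.1   12. ]h.py:17: RuntimeWarning: Mean of empty slice.
  A=np.c_[q[:,:2]-q[:,:2].mean(0),np.ones(len(q))];z=q[:,2];m=np.ones(len(z),bool)
  ret = um.true_divide(
h.py:26: RuntimeWarning: Mean of empty slice.
  q,*k=rect(P,c,r,z0,z1);k,m=plane(q);t=q[m];a=np.array(rect(t,t.mean(0),1,0,1)[1:])
Traceback (most recent call last):
  File "h.py", line 27, in brick
    print("brick top rect",a.round(1),"up dir",round(np.degrees(np.arctan2(k[1],k[0])),1),"slope",round(np.degrees(np.hypot(*k[:2])),1),"z",np.percentile(t[:,2],[2,50,98]).round(4),len(t));return a
                                                                                                                                            ~~~~~~~~~~~~~^^^^^^^^^^^^^^^^^^
IndexError: index -1 is out of bounds for axis 0 with size 0
```

Emit:
move_arm(
  increments="2 0 -4 0 0 0 255; 1 0 -3 0 0 0 255; 0 0 -2 0 0 0 255; 0 0 -2 0 0 0 255; 0 0 0 0 0 0 255; 0 0 0 0 0 0 180; 0 0 0 0 0 0 0; 0 0 0 0 0 0 0",
)

```text
time: 14.22
position: [0.5647, 0.0116, 0.0581]
tool_rot: [2.573, 1.802, 0.001]
ft_force: [-0.3, -0.5, 0.6]
grip_width: 0.79
grip_force: 0.0
```

Emit:
move_arm(
  increments="0 0 0 0 0 0 0; 0 0 0 0 0 0 0; 0 0 0 0 0 0 0; 0 0 20 0 0 0 0; 0 0 40 0 0 0 0; 0 0 40 0 0 0 0; 0 0 40 0 0 0 0; 0 20 10 0 0 0 0",
)

```text
time: 14.88
position: [0.568, 0.0274, 0.2145]
tool_rot: [2.572, 1.789, 0.01]
ft_force: [0.7, -0.8, 0.1]
grip_width: 0.999
grip_force: 0.0
```

Emit:
move_arm(
  increments="-17 30 0 0 0 7 0; -17 30 0 0 0 7 0; -17 30 0 0 0 7 0; -17 30 0 0 0 7 0; -17 30 0 0 0 7 0; -17 30 0 0 0 7 0; -17 30 0 0 0 7 0; -17 27 0 0 0 7 0",
)

```text
time: 15.55
position: [0.427, 0.2704, 0.2079]
tool_rot: [1.416, 2.804, 0.001]
ft_force: [0.3, 0.9, 0.7]
grip_width: 1.002
grip_force: 0.0
```

Emit:
move_arm(
  increments="0 0 0 0 0 7 0; 0 0 0 0 0 7 0; 0 0 0 0 0 7 0; 0 0 0 0 0 7 0; 0 0 0 0 0 7 0; 0 0 0 0 0 7 0; 0 0 0 0 0 6 0; 0 0 0 0 0 0 0",
)

```text
time: 16.22
position: [0.4282, 0.2686, 0.2077]
tool_rot: [0.159, 3.137, 0.0]
ft_force: [-0.3, -0.4, 0.5]
grip_width: 0.997
grip_force: 0.0
```

```bash
python3 - <<'E'
from h import *
p=ctrl.get_image("top");brick(cloud(p),(.5625,.011),.06,.07,.12)
p=ctrl.get_image("wrist");s,M=tcp();p=ctrl.get_image("wrist");P=cloud(p);save(p,"w5");tcp();
brick(P,(.425,.268))
q,*k=rect(P,(.425,.268),.08,.018,.06);print("all",np.round(k,1))
E
```

```text
brick top rect [565.6  11.9  95.3  61.4  69.9] up dir 74.6 slope 6.4 z [0.079  0.0853 0.0917] 845
t 16.32 TCP [428.2 268.6 207.7] yaw_y 83.8 z axis [ 0.  0. -1.] F [ 0.1 -0.6 -0.8] w 86.7 gf 0.0 q7 0.8
t 16.37 TCP [428.2 268.6 207.6] yaw_y 83.9 z axis [ 0.  0. -1.] F [ 0.7  0.3 -0.1] w 86.4 gf 0.0 q7 0.8
brick top rect [425.4 267.7  92.2  55.3  -5.4] up dir -5.1 slope 6.1 z [0.0313 0.0366 0.0417] 4790
all [421.4 293.6 106.7 104.5  85. ]
```

View pics/w5.png

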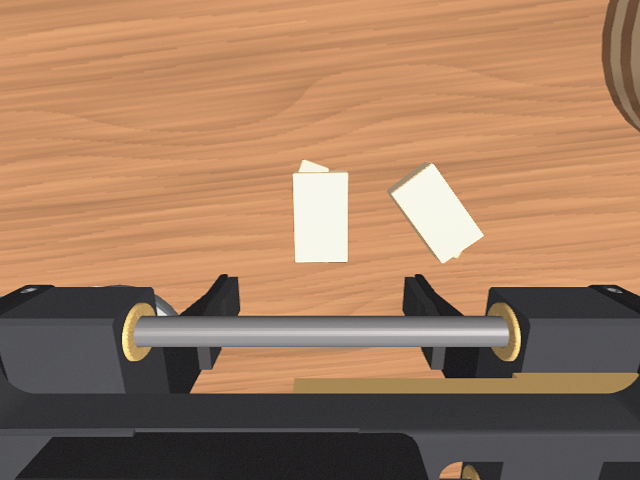

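Emit:
move_arm(
  increments="-1.4 -0.5 -35 0 0 0.7 0; -1.4 -0.4 -41 0 0 0 0; 0 0 -41 0 0 0 0; 0 0 -40 0 0 0 0; 0 0 -28 0 0 0 0; 0 0 -12 0 0 0 0; 0 0 -5 0 0 0 0; 0 0 0 0 0 0 255",
)

```text
time: 17.03
position: [0.4254, 0.2679, 0.0055]
tool_rot: [-0.146, -3.137, -0.0]
ft_force: [-0.2, -0.1, 1.0]
grip_width: 0.975
grip_force: 0.0
```

Emit:
move_arm(
  increments="0 0 0 0 0 0 255; 0 0 0 0 0 0 255; 0 0 0 0 0 0 255; 0 0 0 0 0 0 255; 0 0 0 0 0 0 255; 0 0 0 0 0 0 255; 0 0 0 0 0 0 255; 0 0 0 0 0 0 255",
)

```text
time: 17.7
position: [0.4262, 0.2679, 0.0065]
tool_rot: [0.145, 3.137, 0.0]
ft_force: [-1.2, -1.2, 5.8]
grip_width: 0.64
grip_force: 40.0
```

Emit:
move_arm(
  increments="0 0 25 0 0 0 255; 0 0 41 0 0 0 255; 0 0 41 0 0 -5 255; 0 0 36 0 0 -7 255; 15 -28 10 0 0 -7 255; 17 -33 0 0 0 -7 255; 17 -33 0 0 0 -7 255; 17 -33 0 0 0 -7 255",
)

```text
time: 18.37
position: [0.4918, 0.139, 0.1589]
tool_rot: [1.216, 2.895, -0.001]
ft_force: [0.8, 0.4, -1.6]
grip_width: 0.64
grip_force: 40.0
```

Emit:
move_arm(
  increments="17 -33 0 0 0 -7 255; 17 -33 0 0 0 -7 255; 17 -33 0 0 0 -7 255; 15 -24 0 0 0 -7 255; 5 -7 0 0 0 -7 255; 0 0 0 0 0 -7 255; 0 0 0 0 0 -7 255; 0 0 0 0 0 -7 255",
)

```text
time: 19.03
position: [0.5619, 0.0103, 0.1578]
tool_rot: [-2.435, -1.983, 0.002]
ft_force: [-0.3, 0.2, -1.3]
grip_width: 0.638
grip_force: 40.0
```

Emit:
move_arm(
  increments="0 0 0 0 0 -7 255; 0 0 -12 0 0 -1.5 255; 0 0 -18 2.8 -1 0 255; 0 0 -12 2.84 -1.05 0 255; 0 0 -5 0 0 0 255; 0 0 0 0 0 0 255; 0 0 0 0 0 0 255; 0 0 0 0 0 0 255",
)

```text
time: 19.7
position: [0.5632, 0.0117, 0.1125]
tool_rot: [-2.518, -1.773, -0.134]
ft_force: [0.1, -0.1, -2.0]
grip_width: 0.643
grip_force: 40.0
```

```bash
python3 - <<'E'
from h import *
tcp()
p=ctrl.get_image("side");P=cloud(p);save(p,"s1")
E
```

```text
t 19.7 TCP [563.2  11.7 112.5] yaw_y -19.7 z axis [ 0.037  0.098 -0.995] F [ 0.1 -0.1 -2. ] w 55.9 gf 40.0 q7 -0.41
```

Emit:
move_arm(
  increments="0 0 -8 0 0 0 255; 0 0 -5 0 0 0 255; 0 0 -3 0 0 0 255; 0 0 -2 0 0 0 255; 0 0 -1 0 0 0 255; 0 0 -1 0 0 0 255; 0 0 0 0 0 0 255; 0 0 0 0 0 0 255",
)

```text
time: 20.42
position: [0.5626, 0.0106, 0.0917]
tool_rot: [-2.519, -1.771, -0.133]
ft_force: [1.3, 0.5, -1.8]
grip_width: 0.642
grip_force: 40.0
```

Emit:
move_arm(
  increments="0 0 -1 0 0 0 255; 0 0 -1 0 0 0 255; 0 0 0 0 0 0 255; 0 0 0 0 0 0 200; 0 0 0 0 0 0 120; 0 0 0 0 0 0 0; 0 0 0 0 0 0 0; 0 0 0 0 0 0 0",
)

```text
time: 21.08
position: [0.5628, 0.0106, 0.0898]
tool_rot: [-2.519, -1.771, -0.133]
ft_force: [1.3, -0.1, 0.1]
grip_width: 0.785
grip_force: 0.0
```

Emit:
move_arm(
  increments="0 0 0 0 0 0 0; 0 0 0 0 0 0 0; -1 -2 20 0 0 0 0; -1 -3 35 0 0 0 0; 0 0 40 -2.8 1 0 0; 0 0 25 -2.84 1.05 0 0; 0 20 0 0 0 0 0; -10 35 0 0 0 0 0",
)

```text
time: 21.75
position: [0.5535, 0.0576, 0.2116]
tool_rot: [2.572, 1.796, 0.005]
ft_force: [-0.2, -0.1, -0.1]
grip_width: 0.996
grip_force: 0.0
```

Emit:
move_arm(
  increments="-12 38 0 0 0 -5 0; -12 38 0 0 0 -5 0; -12 38 0 0 0 -5 0; -12 38 0 0 0 -5 0; -12 38 0 0 0 -5 0; -12 38 0 0 0 -5 0; -12 38 0 0 0 -5 0; -12 38 0 0 0 -3 0",
)

```text
time: 22.42
position: [0.4537, 0.3662, 0.2096]
tool_rot: [3.02, 0.865, 0.001]
ft_force: [0.8, -0.0, -0.7]
grip_width: 1.001
grip_force: 0.0
```

Emit:
move_arm(
  increments="-12 20 0 0 0 0 0; -3 4 0 0 0 0 0; 0 0 0 0 0 0 0; 0 0 0 0 0 0 0; 0 0 0 0 0 0 0; 0 0 0 0 0 0 0; 0 0 0 0 0 0 0; 0 0 0 0 0 0 0",
)

```text
time: 23.08
position: [0.4403, 0.3876, 0.2096]
tool_rot: [3.019, 0.869, 0.0]
ft_force: [0.4, 0.4, 0.4]
grip_width: 0.998
grip_force: 0.0
```

```bash
python3 - <<'E'
from h import *
p=ctrl.get_image("top");brick(cloud(p),(.5625,.011),.07,.105,.14)
p=ctrl.get_image("wrist");tcp();brick(cloud(p),(.4385,.3885),.065)
E
```

```text
brick top rect [564.2  12.3 100.1  55.4  70.2] up dir -51.7 slope 0.8 z [0.1188 0.1216 0.1245] 764
t 23.18 TCP [439.9 388.1 209.6] yaw_y -57.8 z axis [ 0. -0. -1.] F [ 0.2 -0.4  0.9] w 87.2 gf 0.0 q7 -1.93
brick top rect [436.2 389.   92.5  51.1  31.9] up dir 32.8 slope 6.0 z [0.0259 0.0314 0.0361] 4129
```

Emit:
move_arm(
  increments="-1.7 0.5 -35 0 0 -0.3 0; -1.6 0.4 -41 0 0 0 0; 0 0 -41 0 0 0 0; 0 0 -40 0 0 0 0; 0 0 -30 0 0 0 0; 0 0 -12 0 0 0 0; 0 0 -5.5 0 0 0 0; 0 0 0 0 0 0 255",
)

```text
time: 23.85
position: [0.4362, 0.3896, 0.0049]
tool_rot: [-3.02, -0.864, 0.001]
ft_force: [0.2, 0.5, 0.6]
grip_width: 0.976
grip_force: 0.0
```

Emit:
move_arm(
  increments="0 0 0 0 0 0 255; 0 0 0 0 0 0 255; 0 0 0 0 0 0 255; 0 0 0 0 0 0 255; 0 0 0 0 0 0 255; 0 0 0 0 0 0 255; 0 0 0 0 0 0 255; 0 0 0 0 0 0 255",
)

```text
time: 24.52
position: [0.4367, 0.3897, 0.0059]
tool_rot: [3.02, 0.864, 0.002]
ft_force: [-0.8, -2.3, 5.4]
grip_width: 0.596
grip_force: 40.0
```

Emit:
move_arm(
  increments="0 0 25 0 0 0 255; 0 0 41 0 0 0 255; 0 0 41 0 0 0 255; 0 0 41 0 0 4 255; 4 -12 35 0 0 5 255; 13 -39 0 0 0 5 255; 13 -39 0 0 0 5 255; 13 -39 0 0 0 5 255",
)

```text
time: 25.18
position: [0.4792, 0.2596, 0.1884]
tool_rot: [2.77, 1.482, 0.002]
ft_force: [1.1, -0.8, -1.5]
grip_width: 0.596
grip_force: 40.0
```

Emit:
move_arm(
  increments="13 -39 0 0 0 5 255; 13 -39 0 0 0 5 255; 13 -39 0 0 0 4 255; 13 -39 0 0 0 0 255; 13 -38 0 0 0 0 255; 13 -35 0 0 0 0 255; 6 -20 -5 0 0 0 255; 0 0 -15 0 0 0 255",
)

```text
time: 25.85
position: [0.5657, 0.0038, 0.1688]
tool_rot: [2.58, 1.785, 0.002]
ft_force: [0.3, -0.1, -1.8]
grip_width: 0.595
grip_force: 40.0
```

Emit:
move_arm(
  increments="0 0 -15 0 0 0 255; 0 0 -10 0 0 0 255; 0 0 -2 0 0 0 255; 0 0 0 0 0 0 255; 0 0 0 0 0 0 255; 0 0 0 0 0 0 255; 0 0 0 0 0 0 255; 0 0 0 0 0 0 255",
)

```text
time: 26.52
position: [0.5636, 0.0117, 0.1418]
tool_rot: [2.574, 1.8, 0.001]
ft_force: [-0.2, 0.0, -0.7]
grip_width: 0.59
grip_force: 40.0
```

```bash
python3 - <<'E'
from h import *
tcp()
E
```

```text
t 26.52 TCP [563.6  11.7 141.8] yaw_y -20.1 z axis [ 0.001 -0.    -1.   ] F [-0.2  0.  -0.7] w 51.3 gf 40.0 q7 -0.54
```

Position is right; 14 mm down to contact.

Emit:
move_arm(
  increments="0 0 -6 0 0 0 255; 0 0 -4 0 0 0 255; 0 0 -2 0 0 0 255; 0 0 -1 0 0 0 255; 0 0 -1 0 0 0 255; 0 0 0 0 0 0 255; 0 0 0 0 0 0 255; 0 0 0 0 0 0 255",
)

```text
time: 27.18
position: [0.5631, 0.0115, 0.1275]
tool_rot: [2.575, 1.8, -0.0]
ft_force: [-3.0, -1.0, 4.5]
grip_width: 0.598
grip_force: 40.0
```

Emit:
move_arm(
  increments="0 0 0 0 0 0 200; 0 0 0 0 0 0 100; 0 0 0 0 0 0 0; 0 0 0 0 0 0 0; 0 0 0 0 0 0 0; 0 0 20 0 0 0 0; 0 0 40 0 0 0 0; 0 0 40 0 0 0 0",
)

```text
time: 27.85
position: [0.562, 0.0115, 0.2266]
tool_rot: [-2.572, -1.799, 0.004]
ft_force: [1.0, 1.2, 0.2]
grip_width: 0.955
grip_force: 0.0
```

Emit:
move_arm(
  increments="0 -30 0 0 0 -5 0; 0 -41 0 0 0 -7 0; 0 -41 0 0 0 -7 0; 0 -41 0 0 0 -7 0; 0 -41 0 0 0 -7 0; 0 -41 0 0 0 -7 0; 0 -41 0 0 0 -7 0; 0 -41 0 0 0 -7 0",
)

```text
time: 28.52
position: [0.563, -0.3076, 0.227]
tool_rot: [3.112, 0.426, 0.0]
ft_force: [0.9, 0.8, 0.3]
grip_width: 0.999
grip_force: 0.0
```

Emit:
move_arm(
  increments="3 -41 -5 0 0 -5 0; 5 -41 -10 0 0 0 0; 5 -26 -10 0 0 0 0; 0 0 0 0 0 0 0; 0 0 0 0 0 0 0; 0 0 0 0 0 0 0; 0 0 0 0 0 0 0; 0 0 0 0 0 0 0",
)

```text
time: 29.18
position: [0.5771, -0.4108, 0.2034]
tool_rot: [3.126, 0.303, 0.002]
ft_force: [-0.0, 0.1, 0.4]
grip_width: 1.002
grip_force: 0.0
```

```bash
python3 - <<'E'
from h import *
p=ctrl.get_image("top");P=cloud(p);save(p,"top2");brick(P,(.5625,.011),.07,.14,.175)
p=ctrl.get_image("wrist");tcp();P=cloud(p);save(p,"w6")
f=p["frame"].astype(int);m=(f.max(2)-f.min(2)<30)&(P[...,2]>.01)&(P[...,2]<.022)&(np.hypot(P[...,0]-.577,P[...,1]+.416)<.1)&(f.mean(2)>100)
n,l,st,_=cv2.connectedComponentsWithStats(m.astype(np.uint8));i=1+st[1:,4].argmax();q=P[l==i]
(x,y),(w,h),a=cv2.minAreaRect((q[:,:2]*1000).astype(np.float32));print(x,y,w,h,a,np.median(q[:,2]))
E
```

```text
brick top rect [564.2  11.7  94.1  51.8  69.4] up dir 72.5 slope 6.1 z [0.146  0.1525 0.1589] 798
t 29.28 TCP [ 576.8 -411.5  203.3] yaw_y -79.0 z axis [ 0.001 -0.001 -1.   ] F [-0.6 -0.6 -0.7] w 87.0 gf 0.0 q7 -0.88
576.190673828125 -417.69976806640625 88.88540649414062 61.495216369628906 11.441215515136719 0.015961159333731323
```

View pics/w6.png

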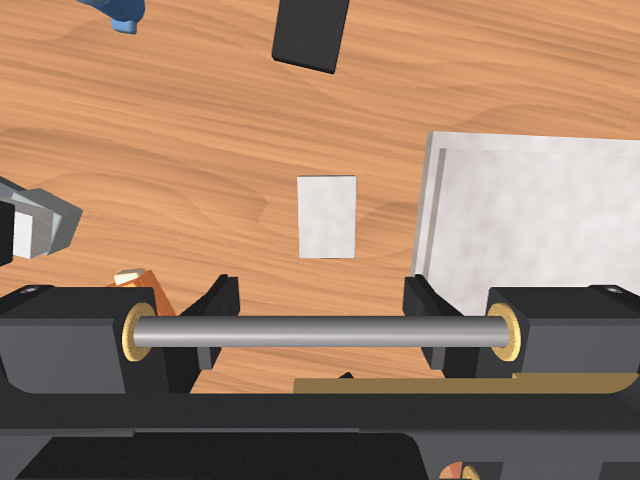

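View pics/top2.png

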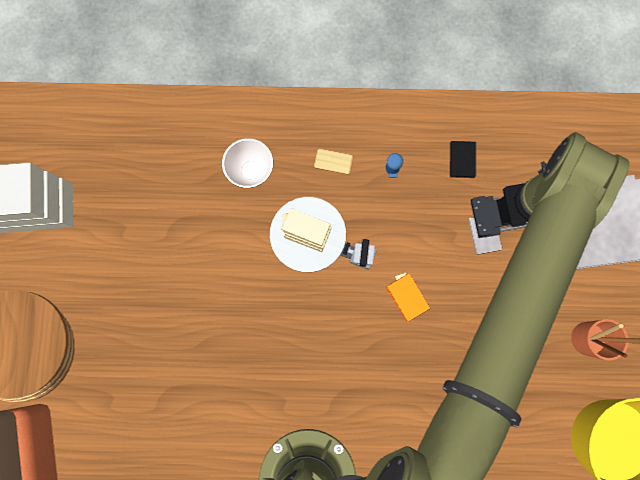

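The pier stands straight at (305,230) in the top view. In the wrist view the grey tile is at (327,217), square to the fingers, with the slab edge clear at about (420,220). Gripping the tile.

Emit:
move_arm(
  increments="-0.3 -3 -35 0 0 0.4 0; -0.3 -3.2 -41 0 0 0 0; 0 0 -41 0 0 0 0; 0 0 -40 0 0 0 0; 0 0 -28 0 0 0 0; 0 0 -11 0 0 0 0; 0 0 -4.5 0 0 0 0; 0 0 0 0 0 0 0",
  grip_force=30,
)

```text
time: 29.95
position: [0.5758, -0.4185, 0.0021]
tool_rot: [3.126, 0.311, 0.0]
ft_force: [-1.3, 0.6, -0.3]
grip_width: 1.001
grip_force: 0.0
```

Emit:
move_arm(
  increments="0 0 0 0 0 0 255; 0 0 0 0 0 0 255; 0 0 0 0 0 0 255; 0 0 0 0 0 0 255; 0 0 0 0 0 0 255; 0 0 0 0 0 0 255; 0 0 0 0 0 0 255; 0 0 0 0 0 0 255",
)

```text
time: 30.62
position: [0.5758, -0.4188, 0.0025]
tool_rot: [3.126, 0.31, 0.001]
ft_force: [-1.0, 1.1, 4.3]
grip_width: 0.71
grip_force: 30.0
```

Emit:
move_arm(
  increments="0 0 15 0 0 0 255; 0 0 35 0 0 0 255; 0 0 41 0 0 0 255; 0 0 41 0 0 0 255; 0 0 41 0 0 3 255; 0 15 35 0 0 5 255; -1 35 4 0 0 6 255; -1 40 0 0 0 6 255",
)

```text
time: 31.28
position: [0.574, -0.332, 0.218]
tool_rot: [3.019, 0.846, 0.006]
ft_force: [1.0, 0.3, -2.3]
grip_width: 0.707
grip_force: 30.0
```

Emit:
move_arm(
  increments="-1 40 0 0 0 6 255; -1 40 0 0 0 6 255; -1 40 0 0 0 6 255; -1 40 0 0 0 6 255; -1 40 0 0 0 6 255; -1 40 0 0 0 6 255; -1 40 0 0 0 2.7 255; -1 35 0 0 0 0 255",
)

```text
time: 31.95
position: [0.5647, -0.011, 0.2142]
tool_rot: [2.569, 1.807, 0.0]
ft_force: [0.4, 0.0, -1.3]
grip_width: 0.707
grip_force: 30.0
```

Emit:
move_arm(
  increments="-1 20 0 0 0 0 255; -1 5 0 2.8 -1 0 255; -1 0 -10 2.84 -1.05 0 255; 0 0 -15 0 0 0 255; 0 0 -12 0 0 0 255; 0 0 0 0 0 0 255; 0 0 0 0 0 0 255; 0 0 0 0 0 0 255",
)

```text
time: 32.62
position: [0.5628, 0.0117, 0.1774]
tool_rot: [-2.521, -1.768, -0.133]
ft_force: [0.4, 0.1, -1.8]
grip_width: 0.709
grip_force: 30.0
```

```bash
python3 - <<'E'
from h import *
tcp()
E
```

```text
t 32.62 TCP [562.8  11.7 177.4] yaw_y -19.9 z axis [ 0.036  0.098 -0.994] F [ 0.4  0.1 -1.8] w 61.7 gf 30.0 q7 -0.41
```

Emit:
move_arm(
  increments="0 0 -9 0 0 0 255; 0 0 -6 0 0 0 255; 0 0 -3 0 0 0 255; 0 0 -2 0 0 0 255; 0 0 -1 0 0 0 255; 0 0 -1 0 0 0 255; 0 0 0 0 0 0 255; 0 0 0 0 0 0 255",
)

```text
time: 33.28
position: [0.5627, 0.0112, 0.1551]
tool_rot: [-2.522, -1.767, -0.133]
ft_force: [-0.4, -0.3, -1.3]
grip_width: 0.708
grip_force: 30.0
```

Emit:
move_arm(
  increments="0 0 -0.7 0 0 0 255; 0 0 -0.7 0 0 0 255; 0 0 -0.6 0 0 0 255; 0 0 0 0 0 0 255; 0 0 0 0 0 0 255; 0 0 0 0 0 0 255; 0 0 0 0 0 0 255; 0 0 0 0 0 0 255",
)

```text
time: 33.95
position: [0.5627, 0.0112, 0.155]
tool_rot: [-2.522, -1.767, -0.133]
ft_force: [-5.4, -0.1, 11.3]
grip_width: 0.706
grip_force: 30.0
```

Contact made. Releasing and lifting clear.

Emit:
move_arm(
  increments="0 0 1 0 0 0 255; 0 0 0 0 0 0 220; 0 0 0 0 0 0 120; 0 0 0 0 0 0 0; 0 0 0 0 0 0 0; 0 0 0 0 0 0 0; 0 0 0 0 0 0 0; 0 0 0 0 0 0 0",
)

```text
time: 34.62
position: [0.5625, 0.0112, 0.1536]
tool_rot: [-2.521, -1.766, -0.132]
ft_force: [0.6, 0.2, 0.2]
grip_width: 0.968
grip_force: 0.0
```

Emit:
move_arm(
  increments="-1 -2 15 0 0 0 0; -1 -3 35 0 0 0 0; -1 -3 40 0 0 0 0; 0 -20 20 0 0 0 0; 0 -40 0 0 0 0 0; 0 -40 0 0 0 0 0; 0 -40 0 0 0 0 0; 0 -40 0 0 0 0 0",
)

```text
time: 35.28
position: [0.5593, -0.1787, 0.264]
tool_rot: [-2.522, -1.767, -0.132]
ft_force: [0.8, -0.7, 0.4]
grip_width: 1.003
grip_force: 0.0
```

```bash
python3 - <<'E'
from h import *
tcp();p=ctrl.get_image("side");save(p,"s2");cv2.imwrite("pics/s2c.png",cv2.resize(p["frame"][170:310,220:420],None,fx=3.5,fy=3.5)[...,::-1])
p=ctrl.get_image("top");P=cloud(p);brick(P,(.5625,.011),.07,.155,.2)
q,*k=rect(P,(.515,-.121),.045,.085,.105);print("wing",len(q),np.round(k,1),np.median(q[:,2]) if len(q) else 0)
E
```

```text
t 35.28 TCP [ 559.3 -178.7  264. ] yaw_y -20.0 z axis [ 0.036  0.097 -0.995] F [ 0.8 -0.7  0.4] w 87.2 gf 0.0 q7 -0.09
brick top rect [563.8  12.   89.6  62.2  70.1] up dir 72.3 slope 6.1 z [0.1624 0.1688 0.1747] 946
wing 187 [ 517.6 -119.8   59.6   16.    -5.7] 0.09336621389384026
```

View pics/s2c.png

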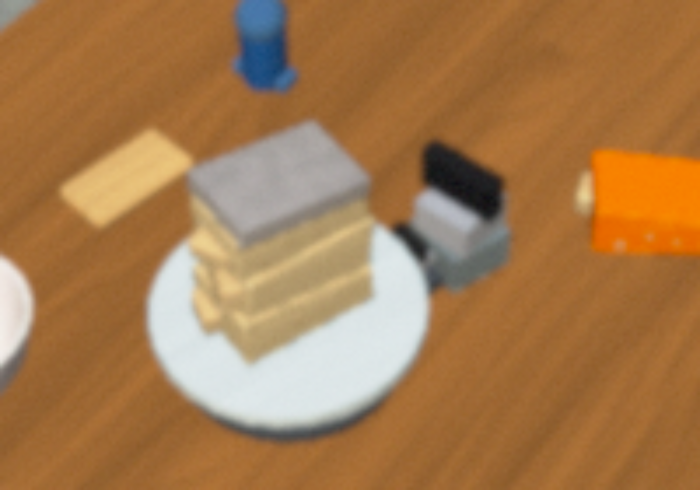

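The pier (crop (280,240)) stands straight and the grey tile lies flat on top. The key at (460,210) is home on its housing, turned about 76° from the wheel frame, so at the stop. Handing in.

```bash
python3 -c "
from bench import ctrl
print(ctrl.close_job())"
```

```text
the job is handed in; nothing more can be done
None
```

The job is handed in: the key is fully home and turned to its stop, the three bricks that were there (c, b, e) are stacked straight mid-deck with the grey tile flat on top, the bystanders were not touched, and no verdict came back.

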